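# Load the bush carrier from the sample-knob boxes and put its dowelled cover on

### The arm

A 6-joint arm with a two-finger parallel gripper is mounted at the origin on the work surface. World frame = base frame: x ahead of the robot, y to its left, z up, the work surface at z = 0. Lengths are in m, angles in rad, forces in N, time in s.
With the tool pointing down it reaches from about 0.3 to 0.875 m from the base axis. Payload 6.4 kg.
Tool frame: the origin (TCP) lies midway between the tips of the shut fingers; the grasp point (between the pads) lies 19 mm behind it; y points along the fingers, x is the direction in which the jaws open and shut, and the axes are right-handed (so a half turn about y gives the same grasp; the last joint's range is limited). The gripper opens to 88 mm and grips with 3 to 60 N. Pads are 18 mm wide; open, the fingers measure 123 mm over their backs; the gripper's body (75 mm by 187 mm) begins 45 mm behind the grasp point.
Start: joints at [0.908, 0.181, 1.607, -0, 1.354, -0.206], TCP at [0.254, 0.516, 0.239] pointing down, gripper open.
Joint ranges: [-2.99, 2.99], [-0.89, 2.07], [0.3, 2.58], [-1.14, 4.28], [0, 2.63], [-3.12, 3.12]. Speed limits (rad/s): [2.57, 2.57, 3.01, 3.14, 3.14, 3.14].

### API

Orientations are given as [roll, pitch, yaw] about the fixed x, y, z axes, in that order (R = Rz(yaw) Ry(pitch) Rx(roll)).
In Python, from plant import bot, imaging, job gives the robot as it stands. Calls block until the motion is done:
- bot.movep(position, orientation): joint-space move of the TCP to a pose.
- bot.movel(position, ori=None, max_speed=0.15, threshold=None): straight line of the TCP; ori=None keeps the orientation; max_speed is the mean speed in m/s. With threshold (N) it stops when the force on the tool has changed by that much, and returns True; else False.
- bot.move_j(angles): joint-space move.
- bot.command_gripper(opening, grip_force=None): finger opening in m; grip_force is the grip in N (None keeps the last); returns when the fingers have stopped.
- bot.pause(seconds).
- bot.solve_ik(position, orientation): joint angles nearest the present ones, or None.
- imaging.snapshot(name): name is "scene" or "top" or "wrist"; returns the picture (420x560x3 uint8, red, green, blue); there is no depth.
- imaging.camera_model(name): a dict with "mtx" (3x3 intrinsics, pixels), "pose" (4x4, takes a point from camera to world coordinates); the wrist camera has in their place "mount" (4x4, takes a point from camera to tool coordinates, whose origin is the TCP and whose axes are the tool frame's). Camera axes: x right, y up, looking along -z (the intrinsics and any distortion apply to the point x, -y, -z); pixel columns grow to the right and rows downward; lengths in m; the calibration is good to about 2 mm. The wrist camera is an equidistant fisheye: a pixel r from the principal point sees the ray r / f radians off the axis. A picture is of the moment at which its call begins: read the wrist's pose just before it. camera_model takes no time and is no camera call.
A pose or a line that the arm cannot do raises bot.Unreachable and nothing moves.
- job.hand_in(): hands the job in, once; it reports no verdict.
Readings, each from a call of its own:
- bot.read_time(): time.
- bot.read_joint_positions(): joint angles.
- bot.read_joint_velocities(): joint speeds.
- bot.read_tau(): joint torques, N m.
- bot.read_tool_pos(): TCP position.
- bot.read_tool_rot(): TCP orientation.
- bot.read_wrist_force(): force on the tool from outside, world axes, zero at the start.
- bot.read_moment(): the same for the moment, N m.
- bot.read_width(): finger opening in m.
Only numpy, scipy, OpenCV 4.12 (cv2) and the standard library are available. Lean on these libraries where they do the work, as an engineer would, in place of code of your own. Each camera call takes 0.05 s, during which the arm holds its last target. There are 200 camera calls.

### The job

Open only the box whose lid knob is a flanged bush, take out every bush in it and stand each one flange-down in a pocket of the aluminium carrier, fully home. When all of them are loaded, lower the cover plate level over both dowel pins until it rests on the end walls, and see that the box is left shut again. Keep the other boxes shut and leave the can, wrench and mug alone.

Things in the scene. Friction and masses are not known exactly. Their poses are not given: they have to be found in the camera images.
- box_bush: The wanted one of four equal low grey boxes, fixed in a row in changing order, 100 mm (x) by 98 (y). Tray: floor at height 6, walls 4 thick and only 20 high; the lid is a hood covering heights 20 to 44. Knob on it, to height 72: a flanged bush (flange 34 across, 5 thick; round boss 20 across). Holds the bushes. Origin under the box's centre; x points away from the robot, to the hinge.
- lid_bush (a joint): Hinge of the lid of box_bush, rad: 0 shut, grows as the front edge swings up and back, stop at 2.0 (lid leaning back, open). Light damped hinge: below about 1.3 the lid falls shut by itself, above it falls open against the stop. Lid mass 140 g.
- knob_bush (a point): Point on the axis of the knob of lid_bush, 20 mm above the lid's upper face (knob 28 mm tall): 84 mm from the hinge line towards the robot and 44 mm above the hinge line when shut; moves and turns with the lid. Pinched across the box's y from above, it pivots between the fingers as the lid swings.
- hinge_bush (a point): Middle of the hinge line of lid_bush (parallel to the box's y), on the far rim of the box 50 mm behind its centre and 20 mm above the bench.
- box_hex: A wrong box, fixed, in the same row: size and lid like box_bush, but the knob on its lid is a hexagonal block 22 mm across flats, to height 72. Keep shut. Origin under its centre; x points away from the robot.
- lid_hex (a joint): Hinge of the lid of box_hex, rad: 0 shut, grows as the front edge swings up and back, stop at 2.0 (lid leaning back, open). Light damped hinge: below about 1.3 the lid falls shut by itself, above it falls open against the stop. Lid mass 140 g.
- box_square: A wrong box, fixed, in the same row: size and lid like box_bush, but the knob on its lid is a square block 22 by 22 mm, to height 72. Keep shut. Origin under its centre; x points away from the robot.
- lid_square (a joint): Hinge of the lid of box_square, rad: 0 shut, grows as the front edge swings up and back, stop at 2.0 (lid leaning back, open). Light damped hinge: below about 1.3 the lid falls shut by itself, above it falls open against the stop. Lid mass 140 g.
- box_bar: A wrong box, fixed, in the same row: size and lid like box_bush, but the knob on its lid is a flat bar 10 by 50 mm, long along y, to height 72. Keep shut. Origin under its centre; x points away from the robot.
- lid_bar (a joint): Hinge of the lid of box_bar, rad: 0 shut, grows as the front edge swings up and back, stop at 2.0 (lid leaning back, open). Light damped hinge: below about 1.3 the lid falls shut by itself, above it falls open against the stop. Lid mass 140 g.
- bush0_c (a point): Flanged steel bush (solid; may be absent), 70 g: flange 34 mm across and 7 thick at the bottom, boss 20 mm across above it, 32 mm tall in all. This point is on its axis at half height (16 mm above the flange's underside); its z axis points from flange to boss. At the start all bushes stand flange-down in box_bush, 40 to 55 mm apart, boss up.
- bush1_c (a point): Flanged steel bush (solid; may be absent), 70 g: flange 34 mm across and 7 thick at the bottom, boss 20 mm across above it, 32 mm tall in all. This point is on its axis at half height (16 mm above the flange's underside); its z axis points from flange to boss. At the start all bushes stand flange-down in box_bush, 40 to 55 mm apart, boss up.
- bush2_c (a point): Flanged steel bush (solid; may be absent), 70 g: flange 34 mm across and 7 thick at the bottom, boss 20 mm across above it, 32 mm tall in all. This point is on its axis at half height (16 mm above the flange's underside); its z axis points from flange to boss. At the start all bushes stand flange-down in box_bush, 40 to 55 mm apart, boss up.
- bush3_c (a point): Flanged steel bush (solid; may be absent), 70 g: flange 34 mm across and 7 thick at the bottom, boss 20 mm across above it, 32 mm tall in all. This point is on its axis at half height (16 mm above the flange's underside); its z axis points from flange to boss. At the start all bushes stand flange-down in box_bush, 40 to 55 mm apart, boss up.
- carrier: Aluminium carrier, fixed: 94 mm (x) by 140 (y). A 12 mm thick base with four round flange pockets (two by two), open at both x sides, and at each y end a wall 24 thick and 46 high, with a steel dowel pin 10 mm across standing 20 mm above its middle (pins at y = -58 and +58 mm, tops tapered). Origin under its centre on the bench.
- pocket0 (a point): Centre of the floor of a carrier pocket at carrier x -22.5, y -22.5 mm: round, 38 mm across, 5 mm deep, floor 7 mm above the bench. Takes one bush, flange down; any bush in any pocket.
- pocket1 (a point): Centre of the floor of a carrier pocket at carrier x -22.5, y 22.5 mm: round, 38 mm across, 5 mm deep, floor 7 mm above the bench. Takes one bush, flange down; any bush in any pocket.
- pocket2 (a point): Centre of the floor of a carrier pocket at carrier x 22.5, y -22.5 mm: round, 38 mm across, 5 mm deep, floor 7 mm above the bench. Takes one bush, flange down; any bush in any pocket.
- pocket3 (a point): Centre of the floor of a carrier pocket at carrier x 22.5, y 22.5 mm: round, 38 mm across, 5 mm deep, floor 7 mm above the bench. Takes one bush, flange down; any bush in any pocket.
- carrier_top (a point): Centre of the carrier at the height of the end walls' tops (46 mm above the bench), where the cover plate's underside comes to rest.
- plate_grip (a point): Steel cover plate with a black fin handle, 350 g (it varies), loose: plate 94 mm (x) by 140 (y) by 8 thick with two through holes 12.5 mm across at y = -58 and +58 mm; fin 50 long (x), 14 thick (y), 32 tall on its middle. This point is mid-fin, 24 mm above the plate's underside; axes as the plate's. It fits either way round (half turn).
- oil_can: Bystander: closed steel can, 70 mm across, 130 tall; origin under its centre. Leave alone.
- wrench: Bystander: steel wrench lying on the bench. Leave alone.
- mug: Bystander: white mug, 80 mm across, 90 tall; origin under its centre. Leave alone.
Things that resemble listed ones, but are neither listed nor needed, are in the scene too. Leave any green look-alike of the box_bush alone.

How it is judged:
By the outcome, as a careful person would: the job done as asked, in the order asked, and still so for the second after the job is handed in, with the robot touching nothing.
Of bush0, bush1, bush2, bush3 only 3 to 4 are there at a start; the rules pass over those that are not, and their reading is None.
At some moment in a run one of bush0, bush1, bush2, bush3, plate may be knocked a few centimetres aside while the robot is not near it.
Once in a run the grip may slacken for a moment while it holds something.
It also fails if it takes over 192 s, if anything falls off the work surface, if the arm or the gripper's body presses on something with over 40 N, if the wrist force passes 120 N, or if a joint passes its speed limit or range.

## Working session

There is one attempt and no reset: what is moved stays moved. The work goes in short steps, each a Python script; the robot and the scene stay as the last script left them, time stands still between calls to the robot, and variables do not carry over. Pictures are saved under pics/ and viewed, about 12 in all and at most 16, crops included, and the job is handed in when it is done.

```bash
ls; mkdir -p pics; python3 - <<'E'
from plant import bot, imaging, job
import cv2, numpy as np
for n in ("scene","top"):
    cv2.imwrite(f"pics/{n}0.png", imaging.snapshot(n)[:,:,::-1])
    m=imaging.camera_model(n); print(n,{k:np.round(v,4).tolist() if not isinstance(v,str) else v for k,v in m.items()})
print(imaging.camera_model("wrist"))
print(bot.read_time(),bot.read_tool_pos(),bot.read_tool_rot())
E
```

```text
pics
scene {'mtx': [[514.4922, 0.0, 279.7691], [0.0, 514.4922, 213.5682], [0.0, 0.0, 1.0]], 'pose': [[-0.6169, -0.5872, 0.524, 1.1017], [0.787, -0.4593, 0.4119, 0.512], [-0.0012, 0.6665, 0.7455, 0.9969], [0.0, 0.0, 0.0, 1.0]]}
top {'mtx': [[516.9103, 0.0, 284.5205], [0.0, 516.9103, 200.5357], [0.0, 0.0, 1.0]], 'pose': [[-0.0071, 0.9846, -0.1746, 0.2151], [-1.0, -0.0061, 0.0065, 0.0047], [0.0053, 0.1746, 0.9846, 1.3363], [0.0, 0.0, 0.0, 1.0]]}
{'mtx': array([[325.1922621 ,   0.        , 279.16152659],
       [  0.        , 325.1922621 , 210.54712631],
       [  0.        ,   0.        ,   1.        ]]), 'mount': array([[ 9.99999980e-01, -2.00594677e-04, -1.94092231e-05,
        -2.90348714e-04],
       [ 3.23551293e-05,  2.54859321e-01, -9.66978141e-01,
        -1.45626289e-01],
       [ 1.98917289e-04,  9.66978121e-01,  2.54859322e-01,
         6.45409507e-02],
       [ 0.00000000e+00,  0.00000000e+00,  0.00000000e+00,
         1.00000000e+00]])}
0.1 [0.25331704 0.51568103 0.23791841] [-1.57047471e+00  1.49682558e-03  1.11399489e+00]
```

View pics/scene0.png

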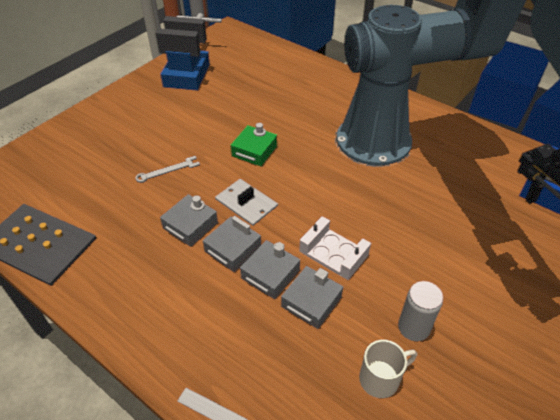

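View pics/top0.png

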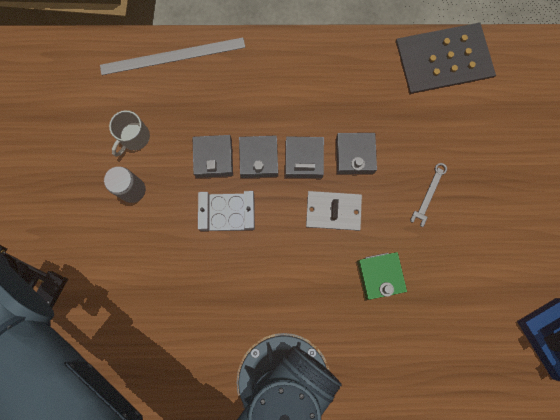

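The scene and top views show four grey boxes. In the top view they are square knob (212,156), hex (258,157), bar (305,157) and round flanged knob (356,153). The green look-alike is at (383,276), the carrier at (226,212) and the plate at (334,211). I'll confirm the grey box at (356,153) in a crop and measure.

```bash
cat > h.py <<'E'
from plant import bot, imaging, job
import cv2, numpy as np
from scipy.spatial.transform import Rotation as R
def ray(name, px, pose=None):
    m=imaging.camera_model(name); K=m["mtx"]
    u=(px[0]-K[0,2])/K[0,0]; v=(px[1]-K[1,2])/K[1,1]
    if name=="wrist":
        r=np.hypot(u,v); s=np.sinc(r/np.pi); d=np.array([u*s,-v*s,-np.cos(r)])
        T=pose@m["mount"]
    else: d=np.array([u,-v,-1.]); T=m["pose"]
    return T[:3,3], T[:3,:3]@d
def plane(name,px,z,pose=None):
    o,d=ray(name,px,pose); return o+d*(z-o[2])/d[2]
def project(name,p,pose=None):
    m=imaging.camera_model(name); K=m["mtx"]
    T=pose@m["mount"] if name=="wrist" else m["pose"]
    q=T[:3,:3].T@(np.asarray(p)-T[:3,3]); x,y,z=q[0],-q[1],-q[2]
    if name=="wrist":
        r=np.hypot(x,y); a=np.arctan2(r,z); x,y=x/r*a,y/r*a
    else: x,y=x/z,y/z
    return K[0,2]+K[0,0]*x, K[1,2]+K[1,1]*y
def toolpose():
    T=np.eye(4); T[:3,3]=bot.read_tool_pos(); T[:3,:3]=R.from_euler('xyz',bot.read_tool_rot()).as_matrix(); return T
def snap(name,fn=None):
    p=toolpose() if name=="wrist" else None
    im=imaging.snapshot(name)[:,:,::-1].copy()
    if fn: cv2.imwrite("pics/"+fn,im); 
    if p is not None and fn: np.save("pics/"+fn+".npy",p)
    return im,p
def down(yaw): return [-np.pi/2,0,yaw]
E
python3 - <<'E'
from h import *
im=cv2.imread("pics/top0.png"); s=cv2.imread("pics/scene0.png")
a=cv2.resize(im[120:310,290:420],None,fx=3,fy=3,interpolation=cv2.INTER_CUBIC)
b=cv2.resize(s[110:290,150:290],None,fx=2.8,fy=3.1667,interpolation=cv2.INTER_CUBIC)
cv2.imwrite("pics/crop1.png",np.hstack([a,b]))
for n,p,z in [("sq",(212,156),.044),("hex",(258,157),.044),("bar",(305,157),.044),("bush",(356,153),.044),("knob",(358,162),.072),("pinL",(202,210),.066),("pinR",(248.5,209),.066),("holeL",(311.5,209),.008),("holeR",(357,211.5),.008),("can",(119,181),.13),("mug",(125,126),.09)]:
    print(n,np.round(plane("top",p,z),4))
hsv=cv2.cvtColor(im,cv2.COLOR_BGR2HSV)
# lids: unsaturated dark
m=((hsv[...,1]<60)&(hsv[...,2]<130)).astype(np.uint8)
for cx,cy in [(212,156),(258,157),(305,157),(356,153)]:
    w=np.zeros_like(m); w[cy-28:cy+28,cx-24:cx+24]=m[cy-28:cy+28,cx-24:cx+24]
    c=max(cv2.findContours(w,0,1)[0],key=cv2.contourArea); print(cv2.minAreaRect(c))
E
```

```text
sq [0.5619 0.1822 0.044 ]
hex [0.5586 0.0637 0.044 ]
bar [ 0.5579 -0.0574  0.044 ]
bush [ 0.5678 -0.1893  0.044 ]
knob [ 0.5367 -0.1894  0.072 ]
pinL [0.4177 0.2016 0.066 ]
pinR [0.4195 0.0861 0.066 ]
holeL [ 0.4278 -0.0741  0.008 ]
holeR [ 0.4205 -0.1924  0.008 ]
can [0.4787 0.3907 0.13  ]
mug [0.6284 0.3953 0.09  ]
((211.88400268554688, 155.7955780029297), (40.78565216064453, 39.208892822265625), 86.98721313476562)
((258.1455078125, 156.28286743164062), (40.931278228759766, 37.62602615356445), 87.79740142822266)
((304.0, 157.0), (40.0, 38.0), 90.0)
((356.5, 153.0), (40.0, 39.0), 90.0)
```

View pics/crop1.png

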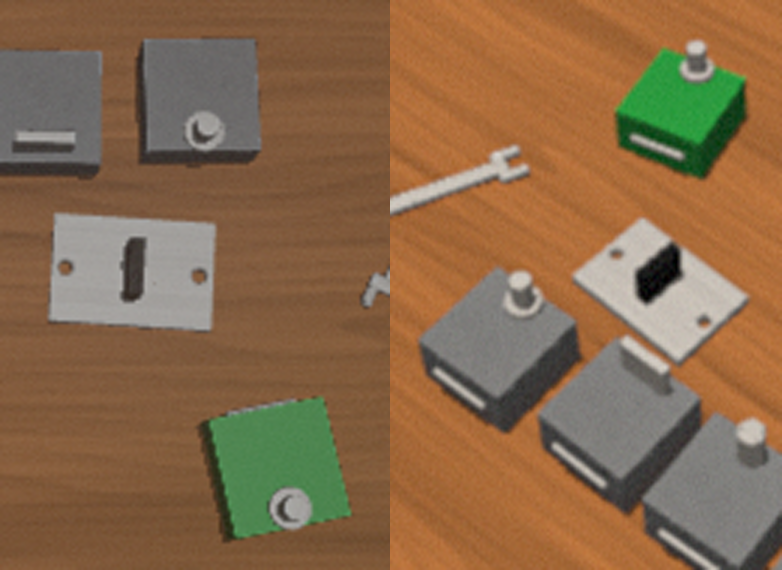

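The grey box at (356,153) top / (190,215) scene carries the round boss on a flange, with the flange on the lid, so it is the target. The others are bar, hex and square, and the green one is the look-alike. Moving in for a wrist look.

```bash
python3 - <<'E'
from h import *
bot.movep([0.535,-0.189,0.20],down(np.pi/2)); 
im,p=snap("wrist","w1.png"); print(bot.read_time(),p[:3,3])
print("knob proj",project("wrist",[.5367,-.1894,.072],p))
E
```

```text
2.8333 [ 0.53524176 -0.18830426  0.20006849]
knob proj (np.float64(278.487944239342), np.float64(203.88537044230821))
```

View pics/w1.png

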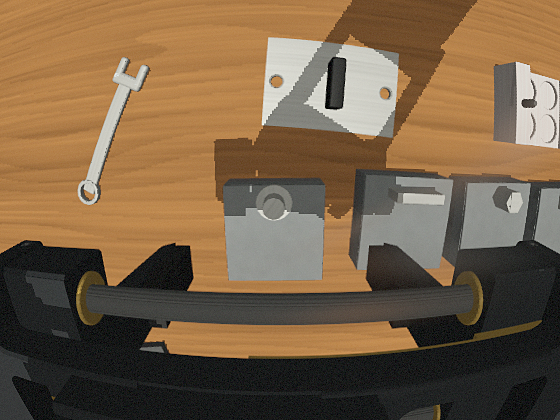

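The wrist view shows the target box at (275,225). Its knob flange is at about (275,201), the plate at (335,85) and the bar box is to the right. I'll measure the knob and lid edges numerically, with a crop for checking.

```bash
python3 - <<'E'
from h import *
im=cv2.imread("pics/w1.png"); p=np.load("pics/w1.png.npy")
for px in [(228,280),(323,278)]: print("far corner",np.round(plane("wrist",px,.044,p),4))
c=im[170:290,215:335]; g=cv2.cvtColor(c,cv2.COLOR_BGR2GRAY)
big=cv2.resize(g,None,fx=4,fy=4,interpolation=cv2.INTER_CUBIC)
col=cv2.resize(c,None,fx=4,fy=4,interpolation=cv2.INTER_CUBIC)
ci=cv2.HoughCircles(cv2.GaussianBlur(big,(0,0),2),cv2.HOUGH_GRADIENT,1,8,param1=80,param2=22,minRadius=30,maxRadius=80)
for x,y,r in ci[0][:6]:
    px=(215+(x+.5)/4-.5,170+(y+.5)/4-.5); print(np.round(px,1),r/4,np.round(plane("wrist",px,.049,p),4),np.round(plane("wrist",px,.072,p),4))
    cv2.circle(col,(int(x),int(y)),int(r),(0,0,255),1)
cv2.imwrite("pics/crop2.png",col)
# holes/dowels of plate
E
```

```text
far corner [ 0.625  -0.2421  0.044 ]
far corner [ 0.6224 -0.1432  0.044 ]
[273.5 202.5] 17.6 [ 0.5409 -0.1941  0.049 ] [ 0.5355 -0.1937  0.072 ]
[273.2 205.8] 12.9 [ 0.5441 -0.1944  0.049 ] [ 0.5384 -0.1939  0.072 ]
[273.2 200.2] 15.975 [ 0.5388 -0.1943  0.049 ] [ 0.5335 -0.1939  0.072 ]
[271.5 202.2] 16.225 [ 0.5407 -0.196   0.049 ] [ 0.5352 -0.1954  0.072 ]
[271.8 207.2] 12.525 [ 0.5455 -0.1958  0.049 ] [ 0.5397 -0.1952  0.072 ]
[275.8 201.5] 17.9 [ 0.54  -0.192  0.049] [ 0.5346 -0.1918  0.072 ]
```

View pics/crop2.png

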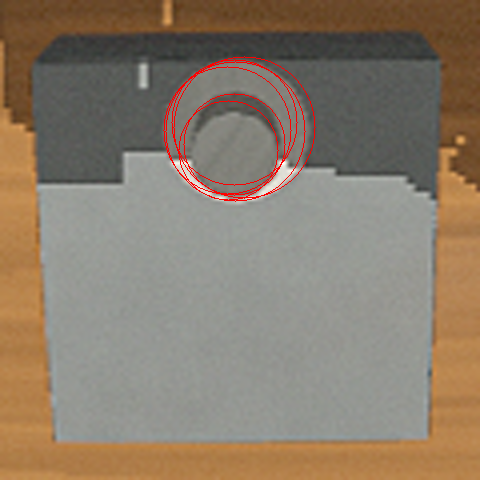

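The boss top centre, in crop (235,152), gives the knob at about (0.540,-0.1935), consistent with the lid edges (hinge x ≈ 0.624). Opening the lid now.

```bash
cat >> h.py <<'E'
HX,HZ,BY=0.6243,0.020,-0.1935
E
python3 - <<'E'
from h import *
bot.command_gripper(0.06,25)
bot.movep([HX-.084,BY,0.11],down(np.pi/2))
print(bot.movel([HX-.084,BY,0.053],max_speed=.08,threshold=8))
bot.command_gripper(0.0,25); w=bot.read_width(); print("w",w, bot.read_tool_pos(), bot.read_wrist_force())
if .017<w<.024:
    for th in np.arange(.1,1.46,.15).tolist()+[1.48]:
        c,s=np.cos(th),np.sin(th); x,z=-.084,.0425
        hit=bot.movel([HX+c*x+s*z,BY,HZ-s*x+c*z-.0095],max_speed=.1,threshold=25)
        print(round(th,2),bot.read_width().round(4),bot.read_wrist_force().round(1),hit)
        if hit or bot.read_width()<.017: break
E
```

```text
False
w 0.01907831813904011 [ 0.54035659 -0.19354667  0.05310853] [-0.00936204 -0.1277501   1.2091844 ]Traceback (most recent call last):
  File "<stdin>", line 10, in <module>
AttributeError: 'float' object has no attribute 'round'
```

```bash
python3 - <<'E'
from h import *
for th in np.arange(.25,1.46,.15).tolist()+[1.5]:
    c,s=np.cos(th),np.sin(th); x,z=-.084,.0425
    hit=bot.movel([HX+c*x+s*z,BY,HZ-s*x+c*z-.0095],max_speed=.1,threshold=25)
    w=bot.read_width(); print(round(th,2),round(w,4),np.round(bot.read_wrist_force(),1),hit)
    if hit or w<.017: break
else:
    bot.command_gripper(0.06); bot.pause(.6)
    t=np.array(bot.read_tool_pos()); bot.movel([t[0]-.02,t[1],.2],max_speed=.25)
    bot.movep([0.49,BY,0.25],down(np.pi/2))
snap("wrist","w2.png"); print(bot.read_time())
E
```

```text
0.25 0.0191 [-1.5 -0.3 -1.2] False
0.4 0.0189 [-2.7 -0.1 -1.6] False
0.55 0.0193 [-2.7  2.5  0.5] False
0.7 0.0198 [-1.9  1.9  1.9] False
0.85 0.0193 [-2.   3.9  1.5] False
1.0 0.0193 [-2.6  5.6  2.4] False
1.15 0.0191 [-1.5  5.   2.2] False
1.3 0.0189 [-0.5  6.5  3.5] False
1.45 0.019 [0.5 5.9 3.4] False
1.5 0.0191 [0.2 6.2 4.2] False
11.1917
```

View pics/w2.png

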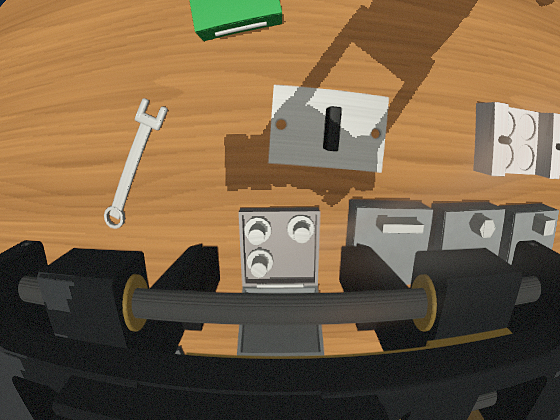

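The lid is open and leaning back. Three bushes are visible, with boss tops at about (257,228), (301,228) and (259,262); the fourth spot at (300,265) is empty. I'll fit circles.

```bash
cat >> h.py <<'E'
def circles(im,c,half,rmin,rmax,z,pose,name="wrist",p2=20,n=6,k=4,draw=None,mind=8):
    x0,y0=int(c[0]-half),int(c[1]-half); cr=im[y0:y0+2*half,x0:x0+2*half]
    big=cv2.resize(cr,None,fx=k,fy=k,interpolation=cv2.INTER_CUBIC); g=cv2.GaussianBlur(cv2.cvtColor(big,cv2.COLOR_BGR2GRAY),(0,0),1.5)
    ci=cv2.HoughCircles(g,cv2.HOUGH_GRADIENT_ALT,1.5,mind*k,param1=150,param2=p2,minRadius=int(rmin*k),maxRadius=int(rmax*k))
    out=[]
    for x,y,r in ([] if ci is None else ci[0][:n]):
        px=(x0+(x+.5)/k-.5,y0+(y+.5)/k-.5); out.append((np.round(px,1),round(r/k,1),np.round(plane(name,px,z,pose),4)))
        cv2.circle(big,(int(x),int(y)),int(r),(0,0,255),1)
    if draw: cv2.imwrite("pics/"+draw,big)
    return out
E
python3 - <<'E'
from h import *
im=cv2.imread("pics/w2.png"); p=np.load("pics/w2.png.npy")
for o in circles(im,(280,245),50,6,13,.038,p,p2=.6,k=5,draw="crop3.png"): print(*o)
print(project("wrist",p[:3,3],p), p[:3,3])
E
```

```text
[301.9 234.8] 7.9 [ 0.5486 -0.1674  0.038 ]
[255.4 237.8] 7.2 [ 0.5522 -0.2215  0.038 ]
[257.2 269. ] 6.9 [ 0.5923 -0.2203  0.038 ]
[301.6 226.1] 7.2 [ 0.538 -0.168  0.038]
(np.float64(280.3478836947354), np.float64(262.78742807498776)) [ 0.4902955  -0.19348199  0.24898816]
```

View pics/crop3.png

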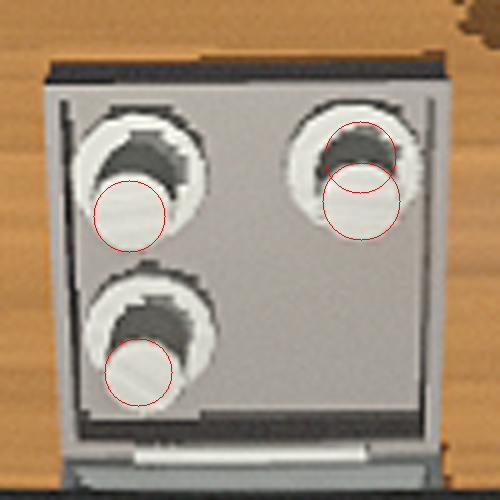

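Boss-top circles: A (255.6,237.0), B (301.8,235.2), C (257.6,269.2). The extra Hough hit is a shadow. I'll pick A, then look at the carrier with it in hand.

```bash
python3 - <<'E'
from h import *
p=np.load("pics/w2.png.npy")
for n,t,f in [("A",(255.6,237.0),(230+140/5-.4,195+170/5-.4)),("B",(301.8,235.2),(230+354/5-.4,195+166/5-.4)),("C",(257.6,269.2),(230+151/5-.4,195+339/5-.4))]:
    print(n,np.round(plane("wrist",t,.038,p),4),np.round(plane("wrist",f,.013,p),4))
A=plane("wrist",(255.6,237.0),.038,p)
bot.command_gripper(0.034,30)
bot.movep([A[0],A[1],.10],down(np.pi/2))
print(bot.movel([A[0],A[1],.022],max_speed=.1,threshold=8))
bot.command_gripper(0.0,30); print(bot.read_width(),bot.read_tool_pos())
bot.movel([A[0],A[1],.15],max_speed=.15)
bot.movep([.4186,.09,.25],down(0.0))
snap("wrist","w3.png"); print(bot.read_width(),bot.read_time(),bot.read_wrist_force())
E
```

```text
A [ 0.5512 -0.2212  0.038 ] [ 0.549  -0.2204  0.013 ]
B [ 0.549  -0.1675  0.038 ] [ 0.548  -0.1676  0.013 ]
C [ 0.5926 -0.2198  0.038 ] [ 0.5946 -0.2186  0.013 ]
False
0.018773210335477852 [ 0.55165287 -0.22145345  0.02264138]
0.018743233223689607 16.6167 [-0.12887251 -0.25185985 -0.36842795]
```

View pics/w3.png

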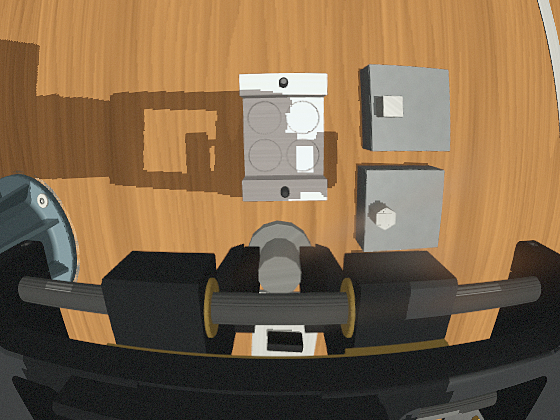

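The view shows the held bush at (281,250) and the carrier with pins at (283,82) and (285,191). The four pockets are at about (265,117), (302,117), (265,155) and (302,155), all empty.

```bash
cat >> h.py <<'E'
def blobs(im,c,half,thr,z,pose,name="wrist",k=4):
    x0,y0=int(c[0]-half),int(c[1]-half); g=cv2.cvtColor(im[y0:y0+2*half,x0:x0+2*half],cv2.COLOR_BGR2GRAY)
    g=cv2.resize(g,None,fx=k,fy=k,interpolation=cv2.INTER_CUBIC); n,l,s,ce=cv2.connectedComponentsWithStats((g<thr).astype(np.uint8))
    i=1+np.argmax(s[1:,4]); px=(x0+(ce[i][0]+.5)/k-.5,y0+(ce[i][1]+.5)/k-.5)
    return np.round(px,1),(s[i]/k).round(1)[:4]+[x0,y0,0,0],np.round(plane(name,px,z,pose),4)
E
python3 - <<'E'
from h import *
im=cv2.imread("pics/w3.png"); p=np.load("pics/w3.png.npy")
for c in [(283,82),(285,191)]: print("pin",*blobs(im,c,8,70,.066,p))
for o in circles(im,(284,136),45,14,22,.012,p,p2=.3,k=6,draw="c4a.png",n=10): print(*o)
def tp(v): return np.round(project("wrist",(p@np.append(v,1))[:3],p),1)
for dz in (-.003,0,.003): print(dz,"flange bottom near rim",tp([0,.016,.017+dz]),"top near rim",tp([0,.009,.017+dz]),"L/R",tp([-.017,.016,dz]),tp([.017,.016,dz]))
a=cv2.resize(im[205:300,235:330],None,fx=6,fy=6,interpolation=cv2.INTER_CUBIC)
b=cv2.imread("pics/c4a.png"); cv2.imwrite("pics/crop4.png",cv2.resize(np.hstack([a[:540,:540],b[:540,:540]]),(800,400)))
E
```

```text
pin [282.7  83.2] [279.2  78.    8.5   9.8] [0.4225 0.1987 0.066 ]
pin [284.4 191.2] [281.  186.5   8.2  11.2] [0.4245 0.0882 0.066 ]
[303.3 117.6] 16.2 [0.4471 0.1653 0.012 ]
[304.1 154.3] 15.5 [0.4484 0.1218 0.012 ]
-0.003 flange bottom near rim [278.1 225.5] top near rim [278.1 229.7] L/R [246.6 255.5] [309.7 255.6]
0 flange bottom near rim [278.1 220. ] top near rim [278.1 224. ] L/R [246.4 250.4] [309.9 250.4]
0.003 flange bottom near rim [278.1 214.4] top near rim [278.1 218.2] L/R [246.3 245.1] [310.1 245.2]
```

View pics/crop4.png

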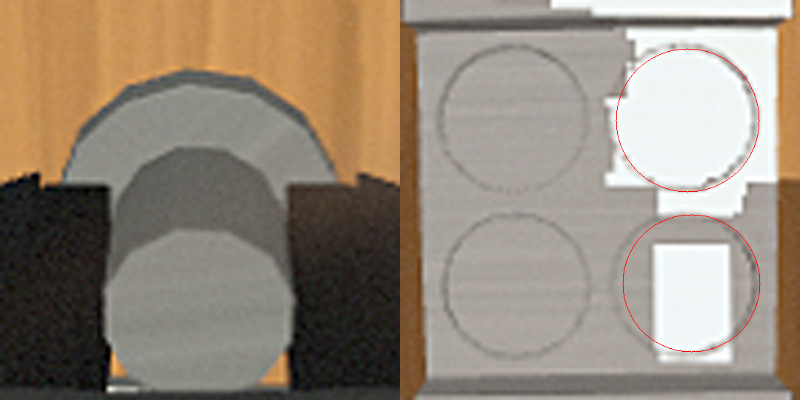

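The bush is held with no measurable offset in the pads (the wrist camera reads about 0.8 mm too far in tool x). Pocket rims in the crop give centres (264.5,117.4), (265,154.8), (302.8,117.3) and (303.2,154.6).

```bash
python3 - <<'E'
from h import *
p=np.load("pics/w3.png.npy")
P=np.array([plane("wrist",q,.012,p)[:2] for q in [(264.5,117.4),(265,154.8),(302.8,117.3),(303.2,154.6)]])
P[:,0]-=.0009
c=P.mean(0); L=np.array([[-1,1],[-1,-1],[1,1],[1,-1]])*.0225
d=P-c; yaw=np.arctan2((L[:,0]*d[:,1]-L[:,1]*d[:,0]).sum(),(L*d).sum())
print(P.round(4).tolist(),c.round(4),np.degrees(yaw))
Rz=np.array([[np.cos(yaw),-np.sin(yaw)],[np.sin(yaw),np.cos(yaw)]]); Q=c+L@Rz.T; print(Q.round(4).tolist(), np.abs(Q-P).max())
np.savez("car.npz",c=c,yaw=yaw,Q=Q)
E
```

```text
[[0.401, 0.1654], [0.4014, 0.1212], [0.4456, 0.1656], [0.4464, 0.1215]] [0.4236 0.1434] 0.5827227814550795
[[0.4009, 0.1657], [0.4013, 0.1207], [0.4459, 0.1661], [0.4463, 0.1211]] 0.0005184291136363373
```

```bash
cat >> h.py <<'E'
def place(i,zg=.0166):
    d=np.load("car.npz"); q=d["Q"][i]; o=down(float(d["yaw"]))
    bot.movep([q[0],q[1],.10],o)
    w=bot.read_width(); print("w before",round(w,4))
    bot.movel([q[0],q[1],.035],max_speed=.12)
    z=.007+zg
    hit=bot.movel([q[0],q[1],z],max_speed=.03,threshold=5)
    t=bot.read_tool_pos(); print("hit",hit,"z err",round(t[2]-z,4),np.round(bot.read_wrist_force(),1))
    return hit and t[2]-z>.0015
E
python3 - <<'E'
from h import *
if not place(0):
    bot.command_gripper(.030); t=bot.read_tool_pos(); bot.movel([t[0],t[1],.12],max_speed=.2)
    bot.movep([0.49,BY,0.25],down(np.pi/2)); snap("wrist","w4.png")
    im=cv2.imread("pics/w4.png"); p=np.load("pics/w4.png.npy")
    for o in circles(im,(280,245),50,6,13,.038,p,p2=.6,k=5,draw="crop5.png"): print(*o)
print(bot.read_time())
E
```

```text
w before 0.0194
hit True z err 0.0 [0.5 0.3 4.8]
[300.4 235.1] 8.1 [ 0.5485 -0.1686  0.038 ]
[259.  262.7] 7.9 [ 0.5835 -0.2174  0.038 ]
21.475
```

View pics/crop5.png

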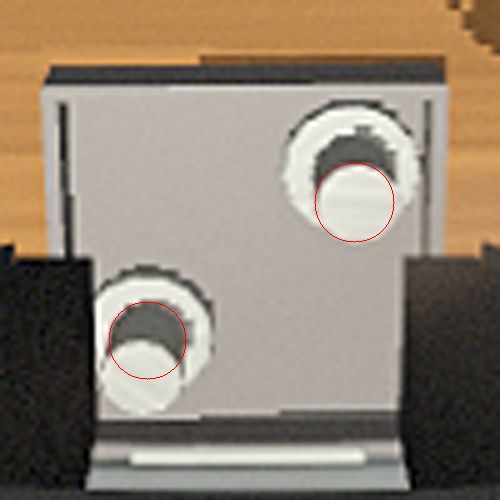

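Both bushes are where they were: B is at (300.4,235.0) and C at (258.6,269.8). The red hit on C is its shadow. Picking C.

```bash
cat >> h.py <<'E'
def pick(A):
    bot.command_gripper(0.034,30)
    bot.movep([A[0],A[1],.10],down(np.pi/2))
    h=bot.movel([A[0],A[1],.022],max_speed=.1,threshold=8); zg=bot.read_tool_pos()[2]-.006
    bot.command_gripper(0.0,30); w=bot.read_width(); print("pick",h,round(w,4),round(zg,4))
    bot.movel([A[0],A[1],.15],max_speed=.15); return w>.017 and bot.read_width()>.017, zg
E
python3 - <<'E'
from h import *
p=np.load("pics/w4.png.npy"); C=plane("wrist",(258.6,269.8),.038,p); print(C)
ok,zg=pick(C)
if ok and not place(3,zg):
    bot.command_gripper(.030); t=bot.read_tool_pos(); bot.movel([t[0],t[1],.12],max_speed=.2)
    bot.movep([0.49,BY,0.25],down(np.pi/2)); snap("wrist","w5.png")
    im=cv2.imread("pics/w5.png"); p=np.load("pics/w5.png.npy")
    for o in circles(im,(280,245),50,6,13,.038,p,p2=.6,k=5,draw="crop6.png"): print(*o)
print(bot.read_time())
E
```

```text
[ 0.59295305 -0.21810004  0.038     ]
pick True 0.0191 0.0145
w before 0.0188
hit True z err 0.0036 [-0.9  0.6  6.3]
27.625
```

It stopped 3.6 mm high, so I'll lift and look at the held bush and the carrier.

```bash
python3 - <<'E'
from h import *
t=bot.read_tool_pos(); bot.movel([t[0],t[1],.12],max_speed=.2)
bot.movep([.4186,.09,.25],down(0.0))
im,p=snap("wrist","w6.png"); print(bot.read_width(),bot.read_time())
a=cv2.resize(im[205:295,235:325],(400,400),interpolation=cv2.INTER_CUBIC)
b=cv2.resize(im[91:181,239:329],(400,400),interpolation=cv2.INTER_CUBIC)
cv2.imwrite("pics/crop7.png",np.hstack([a,b]))
E
```

```text
0.018735811598159843 28.9083
```

View pics/crop7.png

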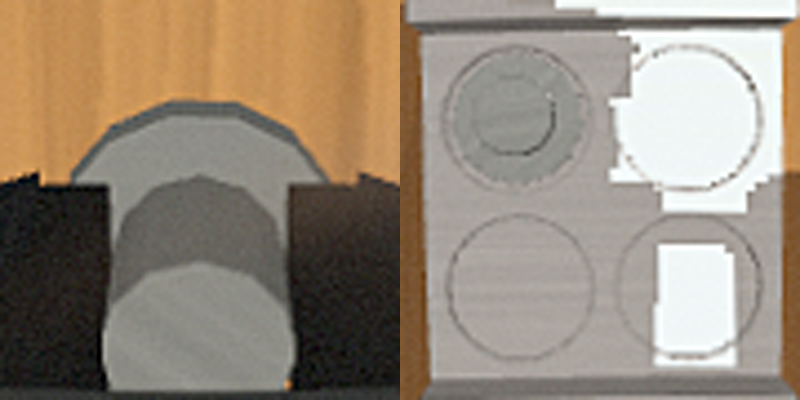

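Bush C sits 3.7 mm off across the pads (tool -z) but upright. A is home and concentric in its pocket at (264,117). Placing C with that offset taken out.

```bash
python3 - <<'E'
from h import *
d=dict(np.load("car.npz")); q=d["Q"][3]+[0,.0037]; o=down(float(d["yaw"]))
bot.movep([q[0],q[1],.10],o); bot.movel([q[0],q[1],.035],max_speed=.12)
hit=bot.movel([q[0],q[1],.0190],max_speed=.02,threshold=6); t=bot.read_tool_pos(); print(hit,t,bot.read_wrist_force(),bot.read_width())
if t[2]<.0222:
    bot.command_gripper(.030); bot.movel([q[0],q[1],.12],max_speed=.2)
    bot.movep([0.49,BY,0.25],down(np.pi/2)); snap("wrist","w5.png")
    im=cv2.imread("pics/w5.png"); p=np.load("pics/w5.png.npy")
    for o in circles(im,(280,245),50,6,13,.038,p,p2=.6,k=5,draw="crop6.png"): print(*o)
print(bot.read_time())
E
```

```text
True [0.44617906 0.12471622 0.02093578] [-0.97567465 -0.53149346  3.85942875] 0.019087112673320014
[301.9 235.7] 7.9 [ 0.5491 -0.1668  0.038 ]
33.9
```

```bash
python3 - <<'E'
from h import *
ok,zg=pick([.5491,-.1672])
if ok and not place(1,zg):
    bot.command_gripper(.030); t=bot.read_tool_pos(); bot.movel([t[0],t[1],.12],max_speed=.2)
    bot.movep([.4186,.09,.25],down(0.0)); im,p=snap("wrist","w7.png")
    b=cv2.resize(im[71:201,229:339],None,fx=4.5,fy=4.5,interpolation=cv2.INTER_CUBIC); cv2.imwrite("pics/crop8.png",b)
print(bot.read_time())
E
```

```text
pick False 0.019 0.0166
w before 0.0189
hit True z err -0.0 [-1.4  0.4  4.2]
41.7417
```

View pics/crop8.png

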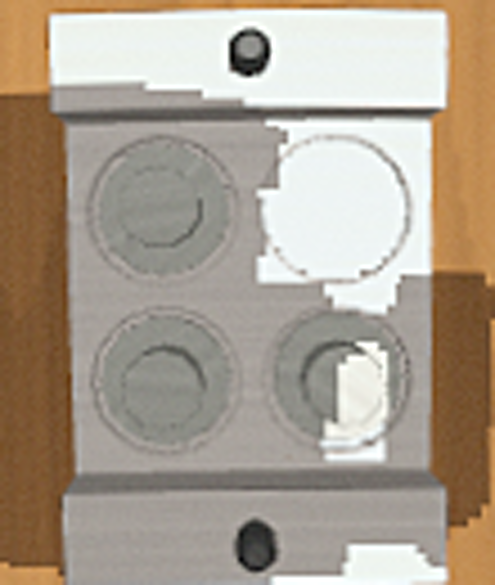

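All three bushes sit concentric in their pockets (crop (163,205), (165,382) and (340,382)), with the top-right pocket empty. Next I'll measure the plate holes and the pins from the same relative camera geometry, so camera bias cancels.

```bash
python3 - <<'E'
from h import *
bot.command_gripper(.06)
yaw=np.pi/2
bot.movep([.4736,.1434,.308],down(yaw)); im1,p1=snap("wrist","w8.png")
bot.movep([.474,-.133,.25],down(yaw)); im2,p2=snap("wrist","w9.png"); print(bot.read_time())
a=[project("wrist",[.4236,.1434+s,.066],p1) for s in(-.058,.058)]; b=[project("wrist",[.424,-.133+s,.008],p2) for s in(-.058,.058)]
print(np.round(a,1),np.round(b,1))
def crop(im,c): return cv2.resize(im[int(c[1])-25:int(c[1])+25,int(c[0])-25:int(c[0])+25],(300,300),interpolation=cv2.INTER_CUBIC)
cv2.imwrite("pics/crop9.png",np.vstack([np.hstack([crop(im1,q) for q in a]),np.hstack([crop(im2,q) for q in b])]))
E
```

```text
44.8417
[[230.9 139.9]
 [328.3 139.8]] [[230.3 139.3]
 [327.6 139.3]]
```

View pics/crop9.png

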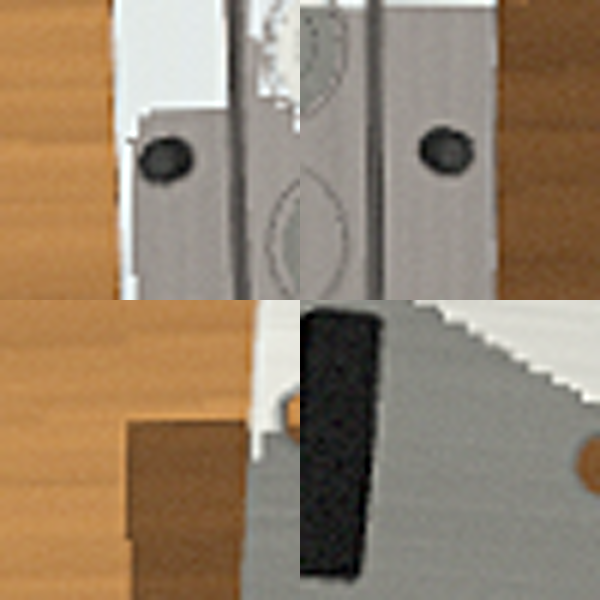

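```bash
python3 - <<'E'
from h import *
im=cv2.imread("pics/w9.png"); p=np.load("pics/w9.png.npy"); p1=np.load("pics/w8.png.npy"); print(p[:3,3],p1[:3,3])
im1=cv2.imread("pics/w8.png")
pins=[]
for c in [(233,141),(327,140)]:
    px,bb,w=blobs(im1,c,9,75,.066,p1,k=6); print("pin",px,bb,w); pins.append(px)
hsv=cv2.cvtColor(im,cv2.COLOR_BGR2HSV); k=6
y0,x0=90,230; s=cv2.resize(hsv[y0:190,x0:400,1],None,fx=k,fy=k,interpolation=cv2.INTER_CUBIC); v=cv2.resize(hsv[y0:190,x0:400,2],None,fx=k,fy=k)
n,l,st,ce=cv2.connectedComponentsWithStats(((s>90)&(v>60)).astype(np.uint8))
for i in range(1,n):
    a=st[i,4]/k/k; 
    if 40<a<250:
        px=(x0+(ce[i][0]+.5)/k-.5,y0+(ce[i][1]+.5)/k-.5); print("hole",np.round(px,1),a.round(),np.round(st[i,:4]/k,1),plane("wrist",px,.008,p).round(4))
g=cv2.resize(cv2.cvtColor(im,cv2.COLOR_BGR2GRAY)[y0:190,x0:400],None,fx=k,fy=k)
n,l,st,ce=cv2.connectedComponentsWithStats((g<50).astype(np.uint8)); i=1+np.argmax(st[1:,4])
pts=np.argwhere(l==i)[:,::-1].astype(np.float32); r=cv2.minAreaRect(pts); px=(x0+r[0][0]/k,y0+r[0][1]/k); print("fin",px,r,plane("wrist",px,.040,p).round(4))
p0=np.load("pics/w2.png.npy"); print("earlier holes",plane("wrist",(281,124),.008,p0),plane("wrist",(376,132),.008,p0))
E
```

```text
[ 0.47424796 -0.13233766  0.25026464] [0.47344282 0.14331852 0.30782238]
pin [232.2 140.3] [228.  137.    9.2   7.5] [0.4241 0.0869 0.066 ]
pin [326.8 138.7] [322.8 135.3   9.    7.7] [0.4224 0.1997 0.066 ]
hole [256.9 133.2] 74.0 [22.7 38.8  9.5  9.8] [ 0.4173 -0.1592  0.008 ]
hole [352.1 141.1] 64.0 [118.2  46.8   8.8   9.8] [ 0.4254 -0.045   0.008 ]
fin (307.09893798828125, 137.97942606608072) ((462.5936279296875, 287.8765563964844), (82.92707061767578, 265.3008117675781), 4.004173278808594) [ 0.4217 -0.1024  0.04  ]
earlier holes [ 0.42215457 -0.19158863  0.008     ] [ 0.4288718  -0.07629789  0.008     ]
```

The plate was knocked about 30 mm in +y since the first look (holes now at (256.9,133.2) and (352.1,141.1)), so I use the fresh measurement. Gripping it and carrying it over, then stopping above the pins for a look.

```bash
python3 - <<'E'
from h import *
o=down(np.pi/2-np.radians(4.06)); c=[.4214,-.1028]
bot.movep([*c,.10],o); print(bot.movel([*c,.012],max_speed=.08,threshold=8)); g=bot.read_tool_pos()
bot.command_gripper(0,50); print("w",bot.read_width(),g,bot.read_tool_pos())
bot.movel([*c,.16],max_speed=.12); print(bot.read_width(),bot.read_wrist_force())
cx=.4235+(g[0]-.42135); np.save("pl.npy",[cx,.1430,g[2]])
bot.movep([cx,.1430,.16],down(np.pi/2+np.radians(.7)))
snap("wrist","w10.png"); print(bot.read_width(),bot.read_wrist_force(),bot.read_moment(),bot.read_time())
E
```

```text
False
w 0.013734670717936086 [ 0.4218136  -0.10303281  0.01242568] [ 0.42138749 -0.10260141  0.01202291]
0.013418992200151917 [-0.61038113 -0.69657762 -4.31908761]
0.014000749134436016 [ 0.98736119  0.24399754 -4.23035782] [ 0.00662739 -0.00835034  0.00160287] 49.9417
```

View pics/w10.png

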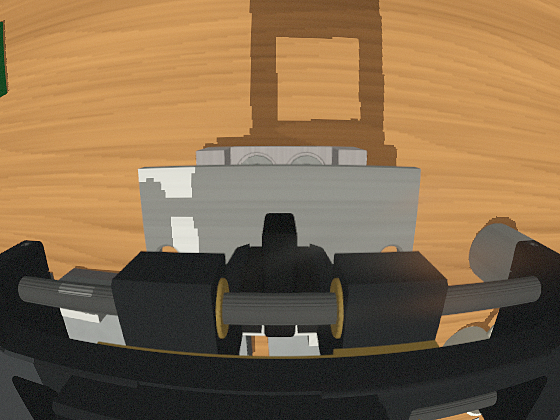

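The plate is held level: its front edge is at row 168 on both sides and the holes show at (168,249) and (392,249). I'll check its offset along the fin, then lower.

```bash
python3 - <<'E'
from h import *
p=np.load("pics/w10.png.npy"); print(p[:3,3])
im=cv2.imread("pics/w10.png"); g=cv2.cvtColor(im,cv2.COLOR_BGR2GRAY).astype(float)
for d in (-.002,0,.002): print(d,[np.round(project("wrist",(p@np.array([x,.004,.047+d,1]))[:3],p),1) for x in (-.05,0,.05)])
hs=cv2.cvtColor(im,cv2.COLOR_BGR2HSV)[...,1].astype(int)
for c in (180,390,410): print(c,hs[162:174,c], g[162:174,c].astype(int))
E
```

```text
[0.42412491 0.14233051 0.15979852]
-0.002 [array([176. , 170.8]), array([280.4, 169.4]), array([384.6, 170.9])]
0 [array([175.8, 166.7]), array([280.4, 165.1]), array([384.8, 166.8])]
0.002 [array([175.6, 162.5]), array([280.4, 160.9]), array([385. , 162.6])]
180 [139 140 144 132  35  13  10  10  10  10  10  11] [169 170 168 144  92 176 229 223 221 221 224 224]
390 [150 150 165 147  21  11  14  13  12  14  16  16] [101 101  98  96  98 110 148 140 144 140 146 144]
410 [139 144 144 147 134  18  11  17   9   9  14  14] [160 159 162 162 149  95 117 148 140 142 143 146]
```

The offset is about 0.3 mm, so the plate is centred in the grip. Lowering.

```bash
python3 - <<'E'
from h import *
o=down(np.pi/2+np.radians(.7)); x,y=.4235,.1430
bot.movel([x,y,.088],ori=o,max_speed=.1); print(bot.read_tool_pos(),bot.read_width())
h=bot.movel([x,y,.0570],max_speed=.02,threshold=7); print(h,bot.read_tool_pos(),bot.read_wrist_force(),bot.read_moment(),bot.read_width(),bot.read_time())
E
```

```text
[0.42409297 0.14287484 0.08849199] 0.013842081836752826
True [0.42342214 0.14299015 0.05798296] [ 0.32191612 -0.52003101  6.5726657 ] [ 0.07799301 -0.00754011  0.01356114] 0.013621044339649563 52.2
```

```bash
python3 - <<'E'
from h import *
bot.command_gripper(.04); t=bot.read_tool_pos(); bot.movel([t[0],t[1],.20],max_speed=.15)
bot.command_gripper(0,10)
y=BY-.036
bot.movep([.58,y,.22],down(0.)); bot.movep([.745,y,.22],down(0.)); print(bot.movel([.745,y,.078],max_speed=.12,threshold=8))
h=bot.movel([.615,y,.078],max_speed=.07,threshold=15); print(h,bot.read_tool_pos(),bot.read_wrist_force())
bot.movel([.66,y,.20],max_speed=.15); bot.movep([.50,.3,.30],down(.6)); bot.pause(.5)
a,_=snap("scene","s1.png"); b,_=snap("top","t1.png"); print(bot.read_time())
A=cv2.resize(a[160:330,140:390],(800,544)[:2],interpolation=cv2.INTER_CUBIC); cv2.imwrite("pics/crop11.png",A)
E
```

```text
False
False [ 0.61523265 -0.22950138  0.0779577 ] [ 0.60134025 -0.7151011  -0.62965283]
63.75
```

View pics/crop11.png

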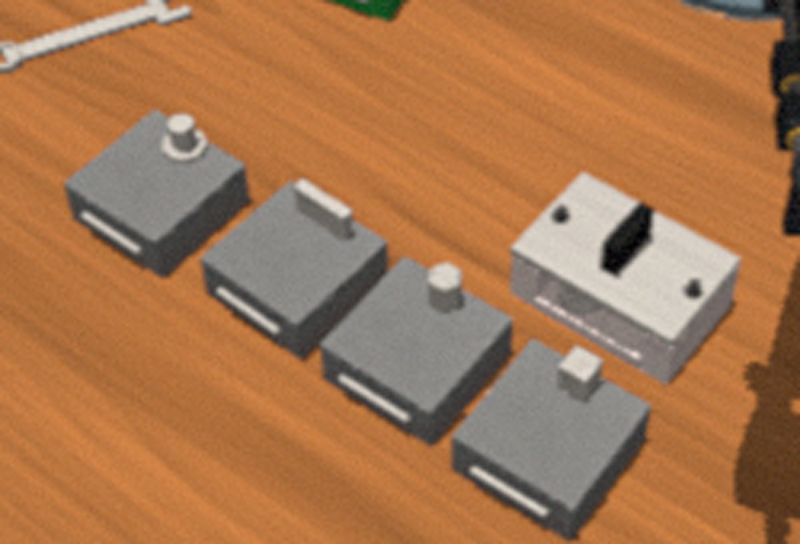

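The box is shut. The plate lies level on the carrier with both pins showing through its holes, in the crop at (560,213) and (693,288). The other boxes are shut, and nothing is in contact with the arm. Handing in.

```bash
python3 -c "
from h import *
job.hand_in(); print(bot.read_time())"
```

```text
the job is handed in; nothing more can be done
the job is handed in; nothing more can be done
```

I opened only the box with the flanged-bush knob. It held three bushes, and the view into the tray showed the fourth place empty. All three now stand flange-down in carrier pockets, the cover plate is on over both dowel pins, and the box is shut again. The job was handed in at about 64 s of robot time, and `job.hand_in()` reports no verdict.

- **Bushes:** the wrist view before the cover went on showed all three concentric in their pockets. The second bush was gripped 3.7 mm off-centre and first stopped on the pocket rim. I measured the offset in the camera and placed it again with a correction, and it then went about 4 mm deeper. Given the 5 mm pocket depth, I judged it home from that and from the picture.
- **Cover plate:** it had been knocked about 30 mm sideways since the first look, so I measured it again before gripping. It went down to its expected resting height (TCP 0.058 m), and the last picture shows it level with both pins through the holes.
- **Boxes and bystanders:** the last picture shows all four boxes shut. I did not touch the can, wrench, mug or green look-alike, though the last picture shows only the wrench and part of the look-alike.

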